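Nest the laundry dosing cups on their coaster

TASK

Put the laundry dosing cups away as one nest on the pale oak coaster: first stand the big blue cup upright in the middle of the oak coaster, then stand the middle green cup down inside the blue one, then the small yellow cup down inside the green one, and last put the dark wooden lid on the yellow cup, its plug in the cup's mouth. Set each piece down and let go of it before fetching the next, do not drop any, and leave the bottle, the soap dish and the clothes peg where they are.

Things in the scene. Friction and masses are not known exactly. Their poses are not given: they have to be found in the camera images.
- big_cup: big blue plastic cup, round, straight-sided, open at the top, standing upright: outside diameter 68 mm, height 55 mm, wall 3 mm (inside diameter 62 mm), floor 4 mm thick; origin at the centre of its underside, z up; about 0.09 kg; loose
- middle_cup: middle green plastic cup, same shape, standing upright: outside diameter 50 mm, height 85 mm, wall 3 mm (inside diameter 44 mm), floor 4 mm thick; origin at the centre of its underside, z up; about 0.08 kg; loose. Standing in the blue cup its rim is 34 mm above the blue rim
- small_cup: small yellow plastic cup, same shape, standing upright: outside diameter 34 mm, height 112 mm, wall 3 mm (inside diameter 28 mm), floor 4 mm thick; origin at the centre of its underside, z up; about 0.07 kg; loose. Standing in the green cup its rim is 31 mm above the green rim
- lid: dark wooden lid with brass knob, standing on its plug; from the bottom up: round plug, diameter 22, height 8 mm; disc, diameter 46 mm, z 8 to 14 mm; upright cylindrical knob, diameter 18 mm, z 14 to 42 mm; origin at the centre of the plug's underside, z up; about 0.05 kg; loose. Seated, the disc lies on the yellow cup's rim, the plug 8 mm down in its mouth
- oak_coaster: pale oak round coaster, diameter 100 mm, 8 mm thick, lying flat, fixed to the counter; origin at the centre of its underside (its top is 8 mm higher): the nest goes here
- slate_coaster: dark slate round coaster, diameter 100 mm, 8 mm thick, lying flat, fixed to the counter; origin at the centre of its underside; not used
- bottle: white detergent bottle with a blue cap, diameter 66 mm, height 200 mm, standing; origin at the centre of its underside; loose, to be left alone
- soap_dish: white ceramic dish 85 x 120 mm with a pale green bar of soap on it, 38 mm high in all; origin at the centre of its underside; loose, to be left alone
- clothes_peg: wooden clothes peg lying flat, 74 mm long (its x axis) and 10.5 mm wide, 13 mm high; origin at the centre of its underside; loose, to be left alone
Mind the look-alikes: they are no part of the job. Of the things that look like the lid, take the one that is farthest from the robot's base at the start.

How it is judged:
By the outcome, as a careful person would: the job done as asked, in the order asked, and still so for the second after the job is handed in, with the robot touching nothing.
It also fails if it takes over 120 s, if anything falls off the work surface, if the arm or the gripper's body presses on something with over 40 N, if the wrist force passes 120 N, or if a joint passes its speed limit or range.

ROBOT

A 6-joint arm with a two-finger parallel gripper is mounted at the origin on the work surface. World frame = base frame: x ahead of the robot, y to its left, z up, the work surface at z = 0. Lengths are in m, angles in rad, forces in N, time in s.
With the tool pointing down it reaches from about 0.225 to 0.875 m from the base axis. Payload 3.4 kg.
Tool frame: the origin (TCP) lies on the centre line of the jaws, within the pads' length; the fingertips stand 25 mm ahead of it and the grasp point (between the pads) lies 6 mm ahead of it; z points along the fingers, y is the line along which they close (so a half turn about z gives the same grasp; the last joint's range is limited). The gripper opens to 85 mm and grips with 20 to 120 N. Pads are 22 mm wide; open, the fingers measure 114 mm over their backs; the gripper's body (76 mm by 85 mm) begins 54 mm behind the grasp point. The pads swing forward as they close: fully open they stand 13 mm farther back than shut.
Start: joints at [1.2, 0.276, 1.505, -0, 1.361, -0.121], TCP at [0.142, 0.557, 0.256] pointing down, gripper open.
Joint ranges: [-2.89, 2.89], [-0.75, 2.08], [0.22, 2.7], [-1.18, 4.32], [0.11, 2.71], [-2.7, 2.7]. Speed limits (rad/s): [2.57, 2.57, 3.14, 3.14, 3.14, 3.14].

INTERFACE

Orientations are given as [roll, pitch, yaw] about the fixed x, y, z axes, in that order (R = Rz(yaw) Ry(pitch) Rx(roll)).
In Python, from workcell import ctrl, cams, ticket gives the robot as it stands.
- The arm moves only by the shell command python3 -m handwheel 'ROWS'. ROWS is text: rows parted by semicolons, each of 7 numbers parted by spaces: the shift along the world's x, y, z in cm, then the turn, a rotation vector about the world's x, y, z in degrees, then the gripper's target within -1 to 1 (shut at 1, half-way at 0, fully open at -1). In form: dx dy dz wx wy wz hand; .... A call has 1 to 12 rows; each row shifts and turns the commanded pose from where the row before left it; what a row does not reach is not made up. A row lasts 1/12 s, in which the tool goes at most 41.7 mm and 7.16 degrees, less where a joint would pass 70% of its speed; a pose out of reach is approached as far as the arm can. A call is refused whole if a number of a shift passes 4.17 or a number of a turn 7.16, either way. A call with a gripper value outside its range is refused whole. The fingers move at their own pace and stop on an object; the grip force is fixed at half the most. Time passes only in rows, so rows that do not move let the fingers close. It gives the time, the measured TCP pose, the force, the opening and the grip force at its end, in the units of the state.
- ctrl.sense(): the state, without advancing time (a new reading comes with each control period).
- cams.camera(name): name is "side" or "top"; returns the picture (420x560x3 uint8, blue, green, red); there is no depth.
- cams.get_calibration(name): a dict with "fx", "fy", "cx", "cy" (pixels), "world_from_camera" (4x4, takes a point from camera to world coordinates). Camera axes: x right, y down, z forward; pixel columns grow to the right and rows downward; lengths in m; the calibration is good to about 2 mm. A picture is of the moment at which its call begins. get_calibration takes no time and is no camera call.
- ticket.job_done(): hands the job in; it is judged then, once.
The state is a dict: "clock": time; "joint_positions": joint angles; "joint_velocities": joint speeds; "effort": joint torques, N m; "eef_pos": TCP position; "orientation": TCP orientation; "wrist_force": force on the tool from outside, world axes, zero at the start; "torque": the same for the moment, N m; "opening": opening from 0.0 (shut) to 1.0 (fully open); "finger_force": force on a finger pad.
Only numpy, scipy, OpenCV 4.12 (cv2) and the standard library are available. Lean on these libraries where they do the work, as an engineer would, in place of code of your own. Each camera call takes 0.05 s, during which the arm holds its last target. There are 200 camera calls.

## Working session

There is one attempt and no reset: what is moved stays moved. The work goes in short steps, Python scripts to look and compute and a shell command to move; the robot and the scene stay as the last step left them, time stands still between calls to the robot, and variables do not carry over. Pictures are saved under pics/ and viewed, at most 14 in all, crops included, and the job is handed in when it is done.

```bash
mkdir -p pics
cat > h.py <<'E'
import numpy as np, cv2
from workcell import ctrl, cams, ticket
def snap(n,f):
    im=np.array(cams.camera(n)); cv2.imwrite(f'pics/{f}.png',im); return im
def cal(n):
    c=cams.get_calibration(n); return c,np.array(c["world_from_camera"])
def px2w(n,u,v,z):
    c,T=cal(n); d=T[:3,:3]@np.array([(u-c["cx"])/c["fx"],(v-c["cy"])/c["fy"],1]); o=T[:3,3]
    return (o+d*(z-o[2])/d[2]).round(4)
def w2px(n,p):
    c,T=cal(n); q=T[:3,:3].T@(np.array(p)-T[:3,3]); return np.array([c["fx"]*q[0]/q[2]+c["cx"],c["fy"]*q[1]/q[2]+c["cy"]]).round(1)
E
python3 - <<'E'
from h import *
for n in("top","side"):
    snap(n,n+"0"); c,T=cal(n); print(c["fx"],c["cx"],c["cy"],T.round(3))
print(ctrl.sense())
E
```

```text
426.62248508353787 284.22079113967015 206.86947883633854 [[ 1.000e-02 -9.850e-01  1.710e-01  3.150e-01]
 [-1.000e+00 -1.000e-02  0.000e+00 -1.600e-02]
 [ 1.000e-03 -1.710e-01 -9.850e-01  1.059e+00]
 [ 0.000e+00  0.000e+00  0.000e+00  1.000e+00]]
462.84186709475466 290.5056570652309 206.68315994401243 [[ 0.962 -0.157  0.226  0.217]
 [-0.274 -0.475  0.836 -1.127]
 [-0.024 -0.866 -0.5    0.707]
 [ 0.     0.     0.     1.   ]]
{'clock': 0.1, 'joint_positions': array([ 1.19998824e+00,  2.76517482e-01,  1.50600546e+00,  2.34075864e-05,
        1.36073264e+00, -1.21029313e-01]), 'joint_velocities': array([ 0.00301413, -0.00221792, -0.00530093, -0.00032434,  0.00181437,
       -0.000101  ]), 'effort': array([ 9.13128406e-04, -4.17700374e+01, -2.46403241e+01, -2.06603422e-04,
        5.62223882e-03,  7.01446496e-06]), 'eef_pos': array([0.14198715, 0.55673884, 0.25553476]), 'orientation': array([-3.13994466e+00, -2.23488999e-04,  2.89180880e+00]), 'wrist_force': array([-0.51293548, -0.35889586,  0.23862799]), 'torque': array([-0.00365209,  0.03092871, -0.00690209]), 'finger_force': 0.0, 'opening': 0.9988971120662408}
```

View pics/top0.png

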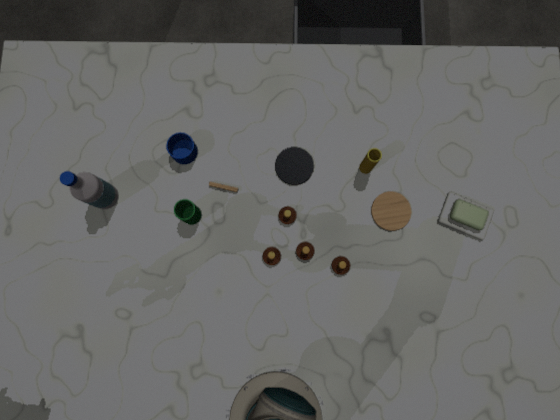

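View pics/side0.png

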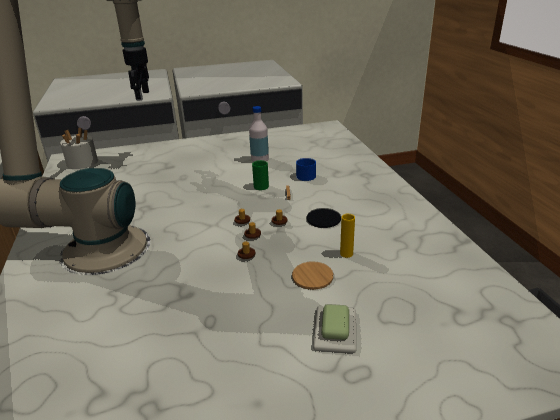

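The top picture shows blue cup (181,148), green (187,211), yellow (370,160), oak coaster (391,211), slate (294,166) and four lid-like pieces at (287,215), (305,251), (271,256) and (340,265). I'll enlarge the working area next.

Run:
```python
from h import *
im=cv2.imread('pics/top0.png')
a=cv2.convertScaleAbs(im[125:235,155:275],alpha=1.8); b=cv2.convertScaleAbs(im[135:245,275:415],alpha=1.8)
o=np.vstack([cv2.resize(x,(800,300) if 0 else (x.shape[1]*5//2*1,275)) for x in (a,)])
A=cv2.resize(a,None,fx=3,fy=3,interpolation=2); B=cv2.resize(b,None,fx=3,fy=3,interpolation=2)
cv2.imwrite('pics/c0.png',np.hstack([A,B]))
hsv=cv2.cvtColor(im,cv2.COLOR_BGR2HSV)
def blob(h0,h1,box,s=90,v=20):
    x0,y0,x1,y1=box; m=cv2.inRange(hsv,(h0,s,v),(h1,255,255)); q=np.zeros_like(m); q[y0:y1,x0:x1]=m[y0:y1,x0:x1]
    n,l,st,ce=cv2.connectedComponentsWithStats(q); i=1+st[1:,4].argmax(); return st[i],ce[i]
for nm,a in dict(blue=(105,130,(160,125,205,175)),green=(45,90,(165,190,215,235)),yellow=(18,34,(350,140,390,185)),oak=(5,25,(365,185,420,240),50)).items():
    print(nm,blob(*a))
for u,v in((287,215),(305,251),(271,256),(340,265)): p=px2w("top",u,v,.014);print(p,np.hypot(*p[:2]))
print('oak',px2w("top",391,211,.008))
```

```text
blue (array([166, 133,  31,  31, 728], dtype=int32), array([181.4217033 , 147.95467033]))
green (array([174, 200,  27,  24, 421], dtype=int32), array([186.9976247 , 211.45130641]))
yellow (array([359, 148,  23,  26, 335], dtype=int32), array([370.05671642, 160.23880597]))
oak (array([ 371,  191,   41,   40, 1245], dtype=int32), array([390.86666667, 210.66987952]))
[ 0.4762 -0.0224  0.014 ] 0.47672654635545525
[ 0.3877 -0.0672  0.014 ] 0.39348078733274894
[0.3747 0.0157 0.014 ] 0.37502877222954506
[ 0.3547 -0.1523  0.014 ] 0.3860147406511829
oak [ 0.49   -0.2821  0.008 ]
```

View pics/c0.png

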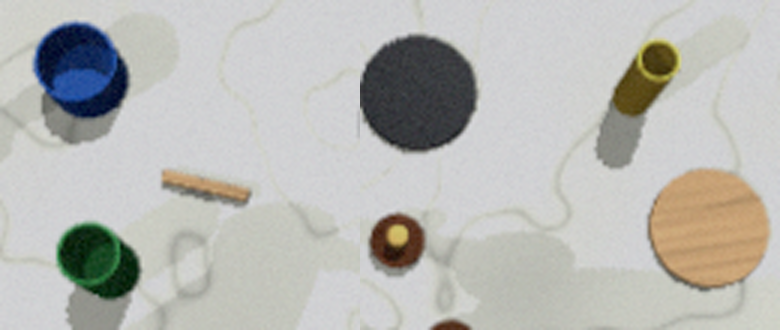

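Run:
```python
from h import *
for n,u,v,z in(("blue",180.7,145.7,.055),("green",185,209.7,.085),("yellow",374.3,155.3,.112),("lid",287.3,215,.014),("lidknob",287.7,213.7,.042),("oak",391.3,211,.008)):
    p=px2w("top",u,v,z); print(n,p,"side px",w2px("side",p), np.hypot(*p[:2]))
im=cv2.imread('pics/side0.png')
A=cv2.resize(im[145:290,220:370],None,fx=4,fy=4,interpolation=2); cv2.imwrite('pics/c1.png',A)
```

```text
blue [0.6389 0.2397 0.055 ] side px [304.4 161.8] 0.6823850086278274
green [0.4752 0.2142 0.085 ] side px [258.2 163.3] 0.5212453165257219
yellow [ 0.6022 -0.2215  0.112 ] side px [345.9 216.4] 0.6416440524153558
lid [ 0.4762 -0.0232  0.014 ] side px [277.8 218.6] 0.47676480574807534
lidknob [ 0.4751 -0.0239  0.042 ] side px [277.1 210.4] 0.47570076728969024
oak [ 0.49   -0.2828  0.008 ] side px [310.4 273.3] 0.565752454700817
```

View pics/c1.png

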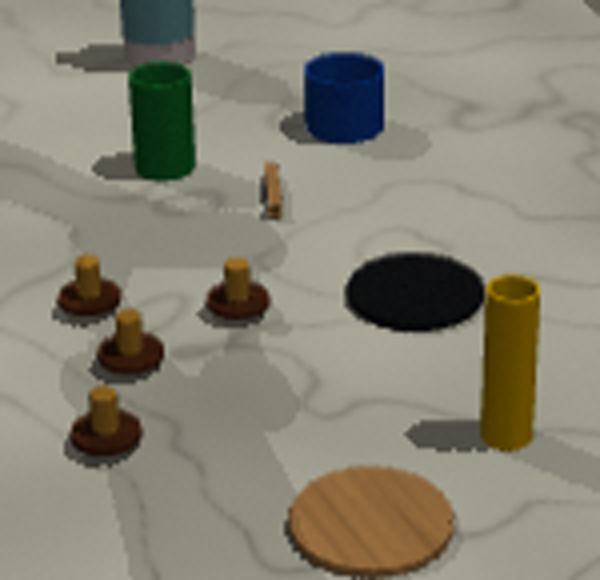

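Side view: rims at blue (306,161), green (260,164), yellow (348,217), lid disc (279.5,220), oak (313,274). All sit about 2 px right of where the top view puts them. That's a common bias of a few mm, so I'll split it with +2.5 mm in x. The lid at (287,215) in the top view is the farthest from the base (0.477 m). Now moving.

```bash
python3 -m handwheel '0 0 3 0 0 0 -1;0 0 3 0 0 0 -1;3.12 -1.98 0 0 0 0 -1;3.12 -1.98 0 0 0 0 -1;3.12 -1.98 0 0 0 0 -1;3.12 -1.98 0 0 0 0 -1;3.12 -1.98 0 0 0 0 -1;3.12 -1.98 0 0 0 0 -1;3.12 -1.98 0 0 0 0 -1;3.12 -1.98 0 0 0 0 -1;3.12 -1.98 0 0 0 0 -1;3.12 -1.98 0 0 0 0 -1'; python3 -m handwheel '3.12 -1.98 0 0 0 0 -1;3.12 -1.98 0 0 0 0 -1;3.12 -1.98 0 0 0 0 -1;3.12 -1.98 0 0 0 0 -1;3.12 -1.98 0 0 0 0 -1;3.12 -1.98 -2 0 0 0 -1;0 0 -4 0 0 0 -1;0 0 -4 0 0 0 -1;0 0 -4 0 0 0 -1;0 0 -4 0 0 0 -1;0 0 0 0 0 0 -1;0 0 0 0 0 0 -1'
```

```text
clock: 1.1
eef_pos: [0.4553, 0.3578, 0.3159]
orientation: [-3.141, -0.001, 2.892]
wrist_force: [0.8, -0.2, -0.7]
opening: 0.999
finger_force: 0.0
clock: 2.1
eef_pos: [0.6395, 0.24, 0.134]
orientation: [-3.139, -0.006, 2.892]
wrist_force: [0.3, 0.7, 0.4]
opening: 1.003
finger_force: 0.0
```

Run:
```python
from h import *
a=snap("top","t1");b=snap("side","s1")
A=cv2.resize(a[95:195,130:230],(400,400),interpolation=2);B=cv2.resize(b[90:190,255:355],(400,400),interpolation=2)
cv2.imwrite('pics/c2.png',cv2.convertScaleAbs(np.hstack([A,B]),alpha=1.6))
s=ctrl.sense();p=s["eef_pos"];print(p)
t=np.array([.247,.969,0])
for n in("top","side"):
  for k in(-.0425,.0425): print(n,w2px(n,p+t*k+[0,0,-.012]))
```

```text
[0.64279679 0.24108254 0.13897973]
top [190.5 138.8]
top [155.  129.6]
side [306.  146.5]
side [304.6 136.8]
```

View pics/c2.png

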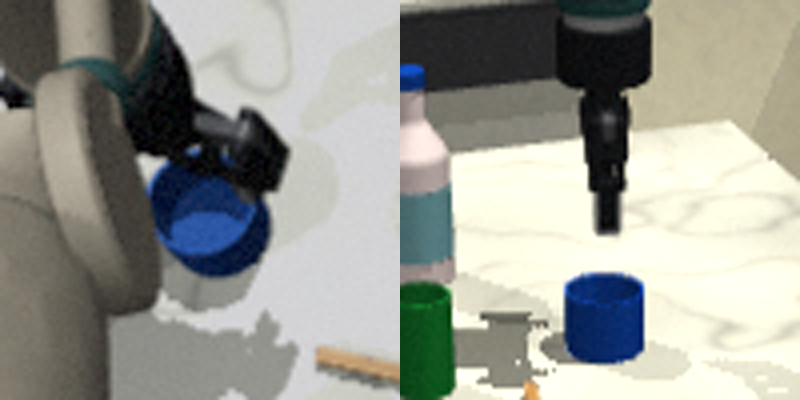

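Side crop: finger at column ~606 and cup centre at ~604 (about half a pixel in the original picture), so they are aligned. Descend and grip.

```bash
python3 -m handwheel '0 0 -2.5 0 0 0 -1;0 0 -2.5 0 0 0 -1;0 0 -2.5 0 0 0 -1;0 0 -2 0 0 0 -1;0 0 0 0 0 0 -1;0 0 0 0 0 0 0.5;0 0 0 0 0 0 0.5;0 0 0 0 0 0 0.5;0 0 0 0 0 0 1;0 0 0 0 0 0 1;0 0 0 0 0 0 1;0 0 0 0 0 0 1'; python3 -m handwheel '0 0 0 0 0 0 1;0 0 0 0 0 0 1'
```

```text
clock: 3.2
eef_pos: [0.6437, 0.2413, 0.0453]
orientation: [3.138, 0.006, 2.892]
wrist_force: [0.6, 0.8, 7.2]
opening: 0.788
finger_force: 67.7
clock: 3.37
eef_pos: [0.6437, 0.2413, 0.0453]
orientation: [3.138, 0.006, 2.892]
wrist_force: [0.1, 0.6, 6.5]
opening: 0.79
finger_force: 67.7
```

```bash
python3 -m handwheel '0 0 2 0 0 0 1;0 0 3.5 0 0 0 1;0 0 3.5 0 0 0 1;0 0 3.5 0 0 0 1;-0.5 -1.6 2.5 0 0 0 1;-1 -3.4 0 0 0 0 1;-1 -3.4 0 0 0 0 1;-1 -3.4 0 0 0 0 1;-1 -3.4 0 0 0 0 1;-1 -3.4 0 0 0 0 1;-1 -3.4 0 0 0 0 1;-1 -3.4 0 0 0 0 1'; python3 -m handwheel '-1 -3.4 0 0 0 0 1;-1 -3.4 0 0 0 0 1;-1 -3.4 0 0 0 0 1;-1 -3.4 0 0 0 0 1;-1 -3.4 0 0 0 0 1;-1 -3.4 0 0 0 0 1;-1 -3.4 0 0 0 0 1;-0.4 -2.3 0 0 0 0 1;0 -0.5 0 0 0 0 1;0 0 0 0 0 0 1;0 0 0 0 0 0 1;0 0 0 0 0 0 1'
```

```text
clock: 4.37
eef_pos: [0.5657, -0.0149, 0.193]
orientation: [3.141, 0.002, 2.892]
wrist_force: [0.3, -1.4, -1.3]
opening: 0.789
finger_force: 67.6
clock: 5.37
eef_pos: [0.4923, -0.2781, 0.1919]
orientation: [3.141, 0.0, 2.893]
wrist_force: [-0.3, 0.6, -1.0]
opening: 0.789
finger_force: 67.6
```

```bash
python3 -m handwheel '0 0 -3 0 0 0 1;0 0 -3 0 0 0 1;0 0 -3 0 0 0 1;0 0 -1 0 0 0 1;0 0 0 0 0 0 1;0 0 0 0 0 0 1;0 0 0 0 0 0 1'
python3 - <<'E'
from h import *
a=snap("top","t2");b=snap("side","s2")
A=cv2.resize(a[160:260,340:440],(400,400),interpolation=2);B=cv2.resize(b[190:290,260:360],(400,400),interpolation=2)
cv2.imwrite('pics/c3.png',cv2.convertScaleAbs(np.hstack([A,B]),alpha=1.6))
p=ctrl.sense()["eef_pos"];print(p)
E
```

```text
clock: 5.95
eef_pos: [0.4935, -0.2798, 0.0933]
orientation: [-3.14, 0.003, 2.893]
wrist_force: [-0.3, -0.5, -0.2]
opening: 0.785
finger_force: 67.6
[ 0.49339375 -0.28008414  0.09346592]
```

View pics/c3.png

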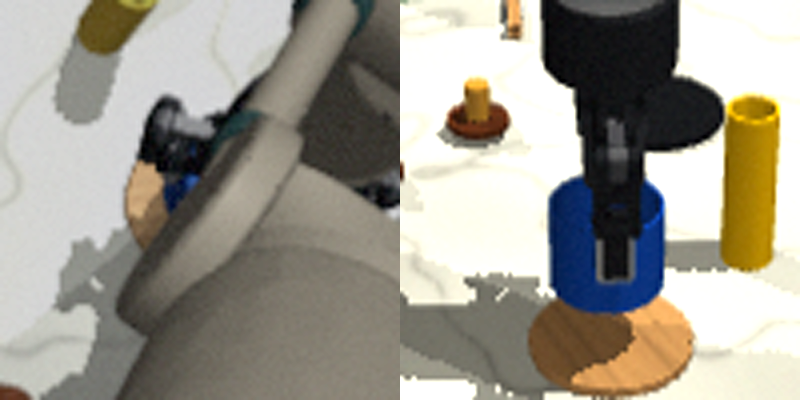

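Side crop: cup axis at column ~607, finger at ~616, coaster centre at ~611, so shift about +1 mm in x and −3.5 mm in y while lowering.

```bash
python3 -m handwheel '0.1 -0.35 -1.5 0 0 0 1;0 0 -1.2 0 0 0 1;0 0 -0.6 0 0 0 1;0 0 -0.3 0 0 0 1;0 0 -0.2 0 0 0 1;0 0 0 0 0 0 1;0 0 0 0 0 0 1;0 0 0 0 0 0 1'
python3 - <<'E'
from h import *
b=snap("side","s3")
B=cv2.resize(b[190:290,260:360],(500,500),interpolation=2)
cv2.imwrite('pics/c4.png',cv2.convertScaleAbs(B,alpha=1.6))
s=ctrl.sense();print(s["eef_pos"],s["wrist_force"])
E
```

```text
clock: 6.72
eef_pos: [0.4935, -0.2832, 0.0541]
orientation: [-3.141, 0.001, 2.892]
wrist_force: [-0.3, -0.5, -0.7]
opening: 0.79
finger_force: 67.6
[ 0.49345197 -0.28315811  0.05406878] [-0.64777979 -0.45158019 -1.34696437]
```

View pics/c4.png

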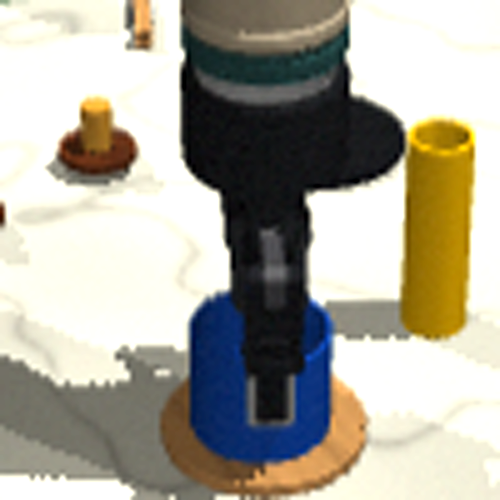

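Side crop: the cup spans columns 189–331 (centre 260) and the coaster 160–368 (centre 264), so it needs about +1.7 mm in x.

```bash
python3 -m handwheel '0.17 0 0 0 0 0 1;0 0 -0.1 0 0 0 1;0 0 0 0 0 0 1;0 0 0 0 0 0 1'; python3 -m handwheel '0 0 -0.1 0 0 0 1;0 0 0 0 0 0 1;0 0 0 0 0 0 1'
```

```text
clock: 7.1
eef_pos: [0.4954, -0.2832, 0.0533]
orientation: [-3.141, 0.002, 2.892]
wrist_force: [-0.9, 0.7, 5.5]
opening: 0.787
finger_force: 68.1
clock: 7.35
eef_pos: [0.4953, -0.2832, 0.0532]
orientation: [-3.141, 0.002, 2.892]
wrist_force: [-2.0, 1.9, 12.6]
opening: 0.789
finger_force: 68.8
```

```bash
python3 -m handwheel '0 0 0.15 0 0 0 0;0 0 0 0 0 0 0;0 0 0 0 0 0 -0.6;0 0 0 0 0 0 -1;0 0 0 0 0 0 -1;0 0 0 0 0 0 -1;0 0 0 0 0 0 -1;0 0 1 0 0 0 -1;0 0 2.5 0 0 0 -1;0 0 3.5 0 0 0 -1;0 0 3.5 0 0 0 -1;0 0 3.5 0 0 0 -1'; python3 -m handwheel '-0.1 2.5 1 0 0 0 -1;-0.1 3.8 0 0 0 0 -1;-0.1 3.8 0 0 0 0 -1;-0.1 3.8 0 0 0 0 -1;-0.1 3.8 0 0 0 0 -1;-0.1 3.8 0 0 0 0 -1;-0.1 3.8 0 0 0 0 -1;-0.1 3.8 0 0 0 0 -1;-0.1 3.8 0 0 0 0 -1;-0.1 3.8 0 0 0 0 -1;-0.1 3.8 0 0 0 0 -1;-0.1 3.8 0 0 0 0 -1'; python3 -m handwheel '-0.1 3.8 0 0 0 0 -1;-0.4 1.5 0 0 0 0 -1;0 0 0 0 0 0 -1;0 0 0 0 0 0 -1;0 0 0 0 0 0 -1'
python3 - <<'E'
from h import *
a=snap("top","t5");b=snap("side","s5")
A=cv2.resize(a[160:260,340:440],(400,400),interpolation=2);B=cv2.resize(b[100:200,210:310],(400,400),interpolation=2)
C=cv2.resize(b[200:300,260:360],(400,400),interpolation=2)
cv2.imwrite('pics/c5.png',cv2.convertScaleAbs(np.vstack([np.hstack([A,B]),np.hstack([C,C*0])])[:600],alpha=1.6))
s=ctrl.sense();print(s["eef_pos"],s["orientation"])
E
```

```text
clock: 8.35
eef_pos: [0.4945, -0.2827, 0.1951]
orientation: [3.141, -0.0, 2.892]
wrist_force: [1.5, -1.2, 0.1]
opening: 1.001
finger_force: 0.0
clock: 9.35
eef_pos: [0.4824, 0.1619, 0.204]
orientation: [3.141, 0.001, 2.892]
wrist_force: [0.7, -0.4, 0.5]
opening: 0.999
finger_force: 0.0
clock: 9.77
eef_pos: [0.4778, 0.2123, 0.2033]
orientation: [-3.141, 0.001, 2.892]
wrist_force: [0.1, -0.6, -0.4]
opening: 0.999
finger_force: 0.0
[0.47798969 0.21177428 0.20322611] [-3.14125811e+00  3.66745013e-04  2.89027387e+00]
```

```bash
python3 -c "
import cv2,numpy as np
a=cv2.imread('pics/t5.png');b=cv2.imread('pics/s5.png')
f=lambda x:cv2.resize(x,(400,300),interpolation=2)
o=np.vstack([np.hstack([f(a[170:245,345:445]),f(b[120:195,210:310])]),np.hstack([f(b[220:295,260:360]),f(a[150:225,150:250])])])
cv2.imwrite('pics/c5.png',cv2.convertScaleAbs(o,alpha=1.6))"
```

```text
(no output)
```

View pics/c5.png

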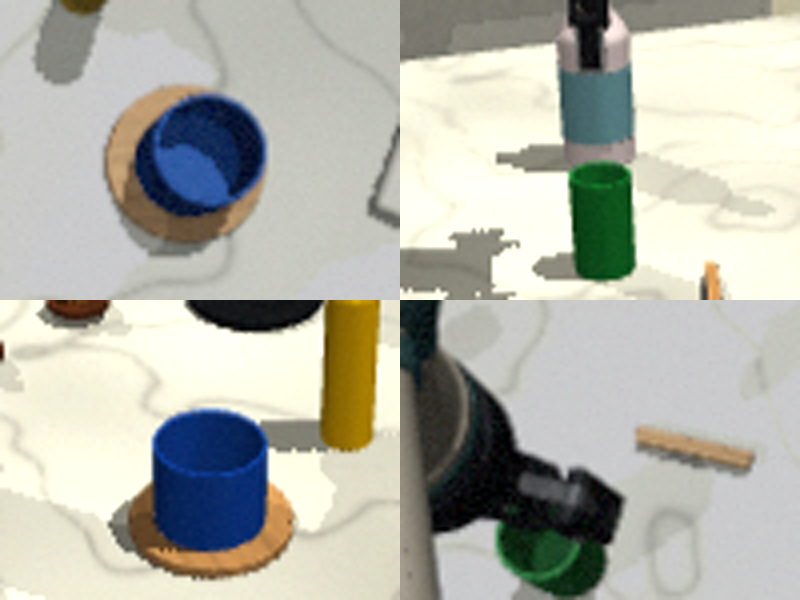

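Top-left: blue rim centre at about (395.9,208.8). Bottom-left: the cup stands centred on the coaster (210 vs 212). Top-right: finger tip at (257,137), green rim at (260.2,163.6). I'll check with the projection.

Run:
```python
from h import *
print("blue rim",px2w("top",395.9,208.8,.063),px2w("side",312.6,255.6,.063),"oak side",px2w("side",313,274.3,.008))
print("green rim side",px2w("side",260.2,163.6,.085),"yellow",px2w("side",348.2,217,.112),"lid",px2w("side",279.5,219.7,.014))
s=ctrl.sense();p=s["eef_pos"];t=np.array([.247,.969,0])
print(w2px("side",p-t*.05+[0,0,-.012]), px2w("side",257,136.7,p[2]-.012),p-t*.05)
```

```text
blue rim [ 0.4862 -0.2799  0.063 ] [ 0.4941 -0.2876  0.063 ] oak side [ 0.4948 -0.2883  0.008 ]
green rim side [0.4808 0.2095 0.085 ] yellow [ 0.6065 -0.2258  0.112 ] lid [ 0.4794 -0.0303  0.014 ]
[256.6 138.2] [0.4692 0.1748 0.1912] [0.46563969 0.16332428 0.20322611]
```

```bash
python3 -m handwheel '0.2 0 -3 0 0 0 -1;0 0 -3.1 0 0 0 -1;0 0 -3 0 0 0 -1;0 0 -2 0 0 0 -1;0 0 -1 0 0 0 -1;0 0 0 0 0 0 -1;0 0 0 0 0 0 -1;0 0 0 0 0 0 0;0 0 0 0 0 0 0;0 0 0 0 0 0 0.3;0 0 0 0 0 0 1;0 0 0 0 0 0 1'; python3 -m handwheel '0 0 0 0 0 0 1;0 0 0 0 0 0 1;0 0 0 0 0 0 1;0 0 0 0 0 0 1'
python3 - <<'E'
from h import *
b=snap("side","s6")
B=cv2.resize(b[110:210,210:310],(500,500),interpolation=2)
cv2.imwrite('pics/c6.png',cv2.convertScaleAbs(B,alpha=1.6))
s=ctrl.sense();p=s["eef_pos"];print(p)
E
```

```text
clock: 10.87
eef_pos: [0.4809, 0.2135, 0.0838]
orientation: [3.14, 0.003, 2.892]
wrist_force: [-1.9, -0.4, 5.9]
opening: 0.578
finger_force: 60.7
clock: 11.2
eef_pos: [0.4809, 0.2135, 0.0838]
orientation: [3.14, 0.003, 2.892]
wrist_force: [0.1, -0.4, 6.1]
opening: 0.571
finger_force: 60.7
[0.480936   0.21349141 0.08384471]
```

View pics/c6.png

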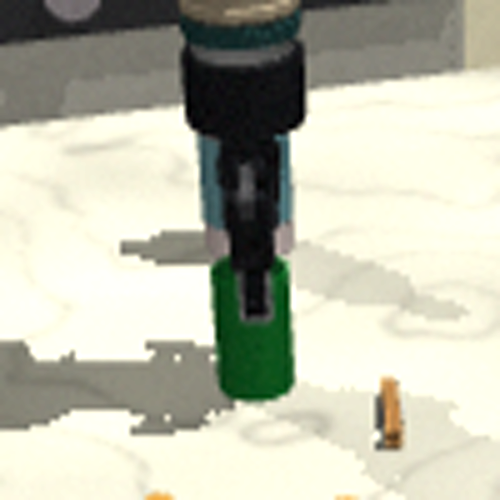

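Side crop: finger at column 256 and green cup centred at ~253, so the offset is under 1 mm. The tip sits about 27 mm below the rim. Lift and carry.

```bash
python3 -m handwheel '0 0 2 0 0 0 1;0 0 3.5 0 0 0 1;0 0 3.5 0 0 0 1;0.1 -1.5 3 0 0 0 1;0.1 -3.6 0 0 0 0 1;0.1 -3.6 0 0 0 0 1;0.1 -3.6 0 0 0 0 1;0.1 -3.6 0 0 0 0 1;0.1 -3.6 0 0 0 0 1;0.1 -3.6 0 0 0 0 1;0.1 -3.6 0 0 0 0 1;0.1 -3.6 0 0 0 0 1'; python3 -m handwheel '0.1 -3.6 0 0 0 0 1;0.1 -3.6 0 0 0 0 1;0.1 -3.6 0 0 0 0 1;0.1 -3.6 0 0 0 0 1;0 -3 0 0 0 0 1;0 -1.9 0 0 0 0 1;0 0 0 0 0 0 1;0 0 0 0 0 0 1;0 0 0 0 0 0 1;0 0 0 0 0 0 1'
```

```text
clock: 12.25
eef_pos: [0.4885, -0.0915, 0.2027]
orientation: [3.142, 0.001, 2.892]
wrist_force: [1.4, 0.9, -1.1]
opening: 0.575
finger_force: 62.3
clock: 13.08
eef_pos: [0.4927, -0.2816, 0.2022]
orientation: [3.141, -0.0, 2.893]
wrist_force: [0.0, 0.7, -0.5]
opening: 0.573
finger_force: 62.3
```

```bash
python3 -m handwheel '0.13 -0.14 -1.5 0 0 0 1;0 0 -1.8 0 0 0 1;0 0 -1 0 0 0 1;0 0 0 0 0 0 1;0 0 0 0 0 0 1;0 0 0 0 0 0 1;0 0 0 0 0 0 1'
python3 - <<'E'
from h import *
a=snap("top","t7");b=snap("side","s7")
B=cv2.resize(b[195:295,260:360],(500,500),interpolation=2)
A=cv2.resize(a[180:240,365:425],(300,300),interpolation=2)
cv2.imwrite('pics/c7.png',cv2.convertScaleAbs(np.hstack([B,np.vstack([A,np.zeros((200,300,3),np.uint8)])]),alpha=1.8))
print(ctrl.sense()["eef_pos"])
E
```

```text
clock: 13.67
eef_pos: [0.4948, -0.2845, 0.1601]
orientation: [-3.141, 0.002, 2.892]
wrist_force: [-0.6, 0.0, -0.1]
opening: 0.577
finger_force: 62.3
[ 0.49456332 -0.28461218  0.15992886]
```

View pics/c7.png

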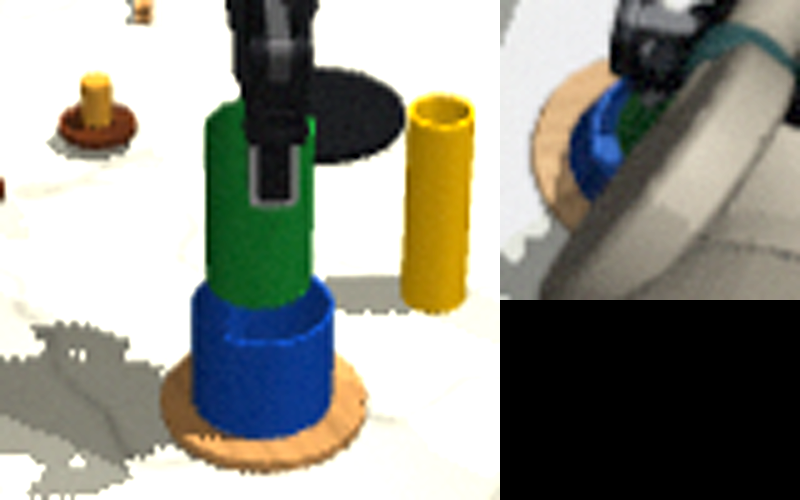

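Side crop: green bottom centred at column 258.5 and blue rim at 262.5, and most of that closes as it descends. It fits the 6 mm clearance, so I'll lower it.

```bash
python3 -m handwheel '0.05 0.1 -1 0 0 0 1;0 0 -1 0 0 0 1;0 0 -1 0 0 0 1;0 0 0 0 0 0 1;0 0 0 0 0 0 1'; python3 -m handwheel '0 0 -1.2 0 0 0 1;0 0 -1.2 0 0 0 1;0 0 -0.5 0 0 0 1;0 0 0 0 0 0 1;0 0 0 0 0 0 1;0 0 0 0 0 0 1'
```

```text
clock: 14.18
eef_pos: [0.4938, -0.2829, 0.1276]
orientation: [3.14, -0.003, 2.892]
wrist_force: [0.6, 0.1, -0.6]
opening: 0.571
finger_force: 62.3
clock: 14.68
eef_pos: [0.4951, -0.2837, 0.1006]
orientation: [-3.141, 0.001, 2.892]
wrist_force: [-0.0, -0.6, -0.6]
opening: 0.576
finger_force: 62.3
```

```bash
python3 -m handwheel '0 0 -0.3 0 0 0 1;0 0 -0.15 0 0 0 1;0 0 0 0 0 0 1;0 0 0 0 0 0 1;0 0 0 0 0 0 1'; python3 -m handwheel '0 0 -0.12 0 0 0 1;0 0 0 0 0 0 1;0 0 0 0 0 0 1;0 0 0 0 0 0 1'
```

```text
clock: 15.1
eef_pos: [0.4949, -0.2836, 0.0959]
orientation: [-3.141, 0.001, 2.892]
wrist_force: [0.2, 0.4, 2.1]
opening: 0.572
finger_force: 62.4
clock: 15.43
eef_pos: [0.4952, -0.2836, 0.0958]
orientation: [-3.141, 0.002, 2.892]
wrist_force: [-1.7, 1.2, 9.2]
opening: 0.575
finger_force: 63.0
```

```bash
python3 -m handwheel '0 0 0.12 0 0 0 0.1;0 0 0 0 0 0 -0.2;0 0 0 0 0 0 -0.6;0 0 0 0 0 0 -1;0 0 0 0 0 0 -1;0 0 0 0 0 0 -1;0 0 0 0 0 0 -1;0 0 1.5 0 0 0 -1;0 0 3 0 0 0 -1;0 0 3 0 0 0 -1;0 0 2.5 0 0 0 -1;1.5 0.8 0 0 0 0 -1'; python3 -m handwheel '3.2 1.7 0 0 0 0 -1;3.2 1.7 0 0 0 0 -1;2.2 1.2 0 0 0 0 -1;1 0.6 0 0 0 0 -1;0 0 0 0 0 0 -1;0 0 0 0 0 0 -1;0 0 0 0 0 0 -1;0 0 0 0 0 0 -1'
python3 - <<'E'
from h import *
b=snap("side","s8");a=snap("top","t8")
B=cv2.resize(b[165:285,270:390],(500,500),interpolation=2)
A=cv2.resize(a[180:240,365:425],(300,300),interpolation=2)
cv2.imwrite('pics/c8.png',cv2.convertScaleAbs(np.hstack([B,np.vstack([A,np.zeros((200,300,3),np.uint8)])]),alpha=1.8))
p=ctrl.sense()["eef_pos"];t=np.array([.247,.969,0])
print(p,w2px("side",p-t*.05+[0,0,-.012]),w2px("side",[p[0],p[1],.112]))
E
```

```text
clock: 16.43
eef_pos: [0.5104, -0.2781, 0.2013]
orientation: [-3.137, 0.008, 2.89]
wrist_force: [1.7, -0.8, 0.6]
opening: 1.004
finger_force: 0.0
clock: 17.1
eef_pos: [0.6042, -0.2242, 0.1955]
orientation: [-3.141, -0.001, 2.891]
wrist_force: [0.9, -0.3, 0.4]
opening: 1.002
finger_force: 0.0
[ 0.60452169 -0.2241375   0.19570497] [351.3 201.4] [347.2 216.8]
```

View pics/c8.png

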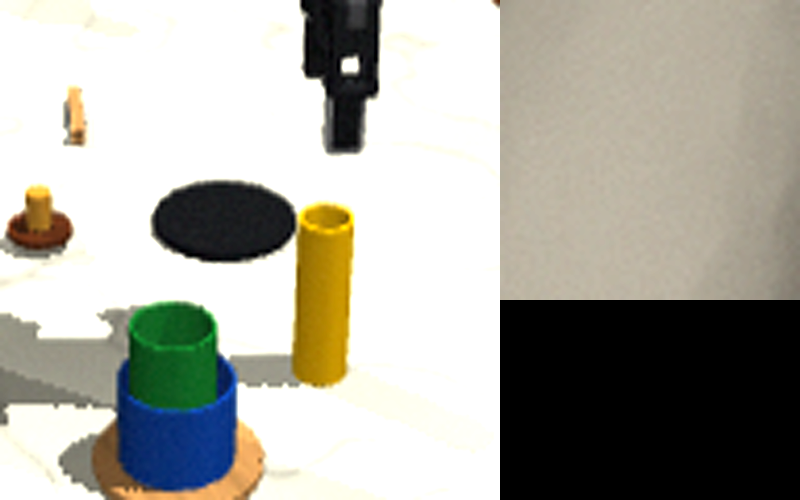

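Crop: yellow rim at (348.2,217) with the TCP column predicted at 347.2. The finger reads about +1 px biased, so it is aligned. The green cup is nested in the blue one with its rim at (311.5,243). Descend and grip yellow high up.

```bash
python3 -m handwheel '0 0 -2.5 0 0 0 -1;0 0 -2.5 0 0 0 -1;0 0 -2 0 0 0 -1;0 0 -1.3 0 0 0 -1;0 0 0 0 0 0 -1;0 0 0 0 0 0 -1;0 0 0 0 0 0 0;0 0 0 0 0 0 0.2;0 0 0 0 0 0 0.4;0 0 0 0 0 0 0.4;0 0 0 0 0 0 1;0 0 0 0 0 0 1'; python3 -m handwheel '0 0 0 0 0 0 1;0 0 0 0 0 0 1;0 0 0 0 0 0 1;0 0 0 0 0 0 1;0 0 0 0 0 0 1'
python3 - <<'E'
from h import *
b=snap("side","s9")
B=cv2.resize(b[165:285,270:390],(500,500),interpolation=2)
cv2.imwrite('pics/c9.png',cv2.convertScaleAbs(B,alpha=1.8))
p=ctrl.sense()["eef_pos"];print(p)
E
```

```text
clock: 18.2
eef_pos: [0.6062, -0.2234, 0.1138]
orientation: [3.142, 0.002, 2.892]
wrist_force: [-0.7, 0.8, 4.7]
opening: 0.382
finger_force: 59.4
clock: 18.62
eef_pos: [0.6063, -0.2234, 0.1138]
orientation: [3.142, 0.002, 2.892]
wrist_force: [-0.2, 0.6, 6.1]
opening: 0.378
finger_force: 59.5
[ 0.60626653 -0.22338801  0.11378882]
```

View pics/c9.png

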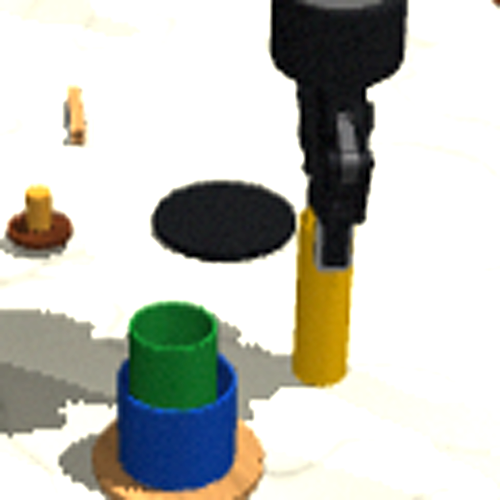

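```bash
python3 -c "
from h import *
print(px2w('side',348.2,217.1,.112)-px2w('side',311.5,243,.097))"; python3 -m handwheel '0 0 1.5 0 0 0 1;0 0 3 0 0 0 1;0 0 3 0 0 0 1;0 0 3 0 0 0 1;0 0 1.5 0 0 0 1;-1.5 -0.8 0 0 0 0 1;-3 -1.6 0 0 0 0 1;-3 -1.6 0 0 0 0 1;-2.2 -1.2 0 0 0 0 1;-1 -0.6 0 0 0 0 1;0 0 0 0 0 0 1;0 0 0 0 0 0 1';python3 -m handwheel '0 0 0 0 0 0 1;0 0 0 0 0 0 1;0 0 -1 0 0 0 1;0 0 0 0 0 0 1;0 0 0 0 0 0 1'
python3 - <<'E'
from h import *
b=snap("side","s10")
B=cv2.resize(b[165:285,250:370],(600,600),interpolation=2)
cv2.imwrite('pics/c10.png',cv2.convertScaleAbs(B,alpha=1.8))
p=ctrl.sense()["eef_pos"];print(p)
E
```

```text
[0.114  0.0581 0.015 ]
clock: 19.67
eef_pos: [0.499, -0.2815, 0.2326]
orientation: [3.141, 0.001, 2.89]
wrist_force: [-0.1, 0.0, -0.7]
opening: 0.378
finger_force: 59.6
clock: 20.08
eef_pos: [0.4986, -0.2805, 0.2212]
orientation: [3.14, -0.002, 2.893]
wrist_force: [-0.2, -0.3, -1.5]
opening: 0.379
finger_force: 59.6
[ 0.49872793 -0.2808272   0.22169541]
```

View pics/c10.png

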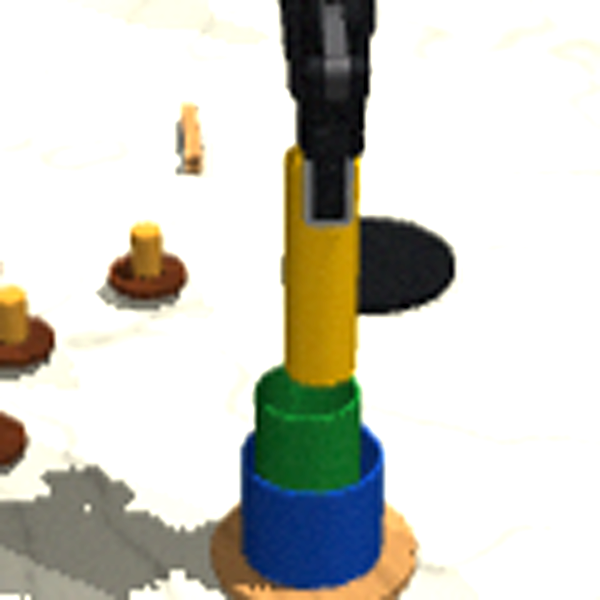

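Crop: yellow bottom centred at column 320 and green rim at 308, so shift −6.5 mm in x (allowing for the drift on descent) and −2.5 mm in y, then lower.

```bash
python3 -m handwheel '-0.65 -0.25 0 0 0 0 1;0 0 0 0 0 0 1;0 0 0 0 0 0 1;0 0 -0.8 0 0 0 1;0 0 -0.8 0 0 0 1;0 0 -0.4 0 0 0 1;0 0 0 0 0 0 1;0 0 0 0 0 0 1'
python3 - <<'E'
from h import *
b=snap("side","s11")
B=cv2.resize(b[165:285,250:370],(600,600),interpolation=2)
cv2.imwrite('pics/c11.png',cv2.convertScaleAbs(B,alpha=1.8))
p=ctrl.sense();print(p["eef_pos"],p["wrist_force"])
E
```

```text
clock: 20.8
eef_pos: [0.4919, -0.2837, 0.2018]
orientation: [3.141, -0.001, 2.892]
wrist_force: [0.0, 0.6, -0.4]
opening: 0.38
finger_force: 59.6
[ 0.49212611 -0.28382577  0.20223909] [-0.71704084 -0.12900172 -0.4878878 ]
```

View pics/c11.png

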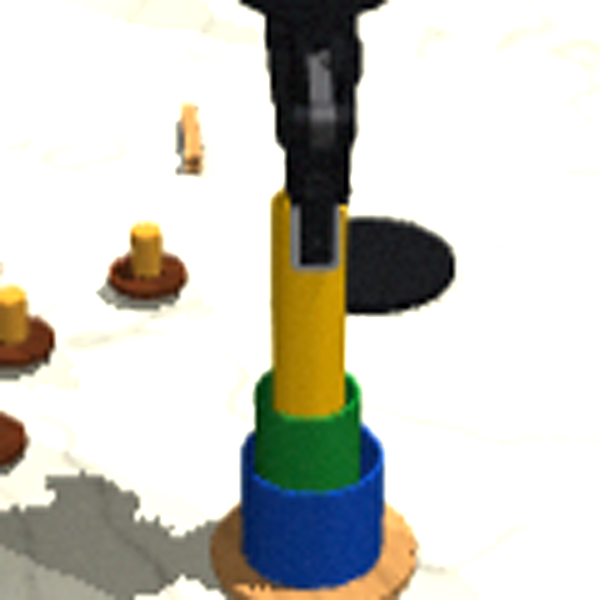

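Yellow (columns 273–345, centre 309) is inside the green mouth (centre 308). That was my last picture; from here I'll use numbers and image code.

```bash
python3 -m handwheel '0 0 -1 0 0 0 1;0 0 -1 0 0 0 1;0 0 -1 0 0 0 1;0 0 0 0 0 0 1;0 0 0 0 0 0 1'; python3 -m handwheel '0 0 -1.2 0 0 0 1;0 0 -1.2 0 0 0 1;0 0 -0.8 0 0 0 1;0 0 -0.3 0 0 0 1;0 0 0 0 0 0 1;0 0 0 0 0 0 1;0 0 0 0 0 0 1'
```

```text
clock: 21.27
eef_pos: [0.4915, -0.2834, 0.1712]
orientation: [3.141, -0.002, 2.892]
wrist_force: [0.6, 0.0, 0.5]
opening: 0.377
finger_force: 59.6
clock: 21.85
eef_pos: [0.4925, -0.2842, 0.1382]
orientation: [-3.141, 0.001, 2.892]
wrist_force: [0.5, -0.4, -1.6]
opening: 0.38
finger_force: 59.6
```

```bash
python3 -m handwheel '0 0 -0.4 0 0 0 1;0 0 -0.3 0 0 0 1;0 0 0 0 0 0 1;0 0 0 0 0 0 1;0 0 0 0 0 0 1'; python3 -m handwheel '0 0 -0.15 0 0 0 1;0 0 0 0 0 0 1;0 0 0 0 0 0 1;0 0 0 0 0 0 1'
```

```text
clock: 22.27
eef_pos: [0.4921, -0.2838, 0.1305]
orientation: [3.142, -0.0, 2.892]
wrist_force: [1.1, 0.3, -0.9]
opening: 0.379
finger_force: 59.6
clock: 22.6
eef_pos: [0.4925, -0.2841, 0.1297]
orientation: [-3.141, 0.001, 2.892]
wrist_force: [-0.7, 0.6, 4.3]
opening: 0.376
finger_force: 60.1
```

```bash
python3 -m handwheel '0 0 0.1 0 0 0 0.4;0 0 0 0 0 0 0.1;0 0 0 0 0 0 -0.3;0 0 0 0 0 0 -1;0 0 0 0 0 0 -1;0 0 0 0 0 0 -1;0 0 0 0 0 0 -1;0 0 1 0 0 0 -1;0 0 2.5 0 0 0 -1;0 0 3.5 0 0 0 -1;0 0 3.5 0 0 0 -1;-0.1 2 0 0 0 0 -1'; python3 -m handwheel '-0.1 3.5 0 0 0 0 -1;-0.2 3.5 0 0 0 0 -1;-0.2 3.5 0 0 0 0 -1;-0.2 3.5 -1 0 0 0 -1;-0.2 3.5 -2 0 0 0 -1;-0.2 3.5 -3 0 0 0 -1;-0.2 2.2 -3 0 0 0 -1;0 0.5 -3 0 0 0 -1;0 0 0 0 0 0 -1;0 0 0 0 0 0 -1;0 0 0 0 0 0 -1;0 0 0 0 0 0 -1'
python3 - <<'E'
from h import *
b=snap("side","s12"); a=snap("top","t12")
p=ctrl.sense()["eef_pos"];print(p)
t=np.array([.247,.969,0])
print("pred finger",w2px("side",p-t*.05+[0,0,-.019]),"tcp@knobtop",w2px("side",[p[0],p[1],.042]))
h=cv2.cvtColor(b,cv2.COLOR_BGR2HSV)
def rows(m,r0,r1,c0,c1,st):
    for r in range(r0,r1,st):
        c=np.flatnonzero(m[r,c0:c1]);print(r,(c.min()+c0,c.max()+c0,len(c)) if len(c) else None)
print("yellow");rows(cv2.inRange(h,(18,120,40),(34,255,255)),222,250,295,330,3)
print("green");rows(cv2.inRange(h,(45,90,20),(90,255,255)),240,262,290,335,4)
print("knob");rows(cv2.inRange(h,(12,120,40),(30,255,255)),205,224,268,292,3)
print("dark finger");rows(cv2.inRange(b,(0,0,0),(45,45,45)),150,215,255,305,5)
E
```

```text
clock: 23.6
eef_pos: [0.495, -0.269, 0.243]
orientation: [-3.134, 0.015, 2.89]
wrist_force: [2.0, 0.1, 0.3]
opening: 1.004
finger_force: 0.0
clock: 24.6
eef_pos: [0.4803, -0.0314, 0.12]
orientation: [3.142, 0.005, 2.891]
wrist_force: [-0.4, -0.2, 0.2]
opening: 1.0
finger_force: 0.0
[ 0.47975292 -0.03132474  0.11967065]
pred finger [278.7 202. ] tcp@knobtop [279.3 211.4]
yellow
222 None
225 None
228 (np.int64(309), np.int64(314), 6)
231 (np.int64(305), np.int64(318), 14)
234 (np.int64(305), np.int64(318), 14)
237 (np.int64(305), np.int64(318), 14)
240 (np.int64(305), np.int64(318), 14)
243 (np.int64(305), np.int64(318), 14)
246 (np.int64(305), np.int64(318), 14)
249 None
green
240 (np.int64(303), np.int64(320), 3)
244 (np.int64(301), np.int64(321), 7)
248 (np.int64(301), np.int64(321), 20)
252 (np.int64(301), np.int64(321), 21)
256 (np.int64(301), np.int64(321), 21)
260 (np.int64(302), np.int64(321), 20)
knob
205 None
208 None
211 (np.int64(276), np.int64(281), 6)
214 (np.int64(276), np.int64(281), 6)
217 (np.int64(276), np.int64(282), 7)
220 (np.int64(278), np.int64(281), 4)
223 None
dark finger
150 (np.int64(264), np.int64(291), 28)
155 (np.int64(266), np.int64(288), 23)
160 (np.int64(272), np.int64(285), 14)
165 (np.int64(271), np.int64(285), 14)
170 (np.int64(273), np.int64(284), 12)
175 (np.int64(273), np.int64(284), 12)
180 (np.int64(274), np.int64(283), 10)
185 (np.int64(275), np.int64(283), 9)
190 (np.int64(277), np.int64(282), 6)
195 (np.int64(277), np.int64(282), 6)
200 None
205 None
210 None
```

```bash
python3 -m handwheel '-0.25 0.3 -2 0 0 0 -1;0 0 -2 0 0 0 -1;0 0 -2 0 0 0 -1;0 0 -1.6 0 0 0 -1;0 0 0 0 0 0 -1;0 0 0 0 0 0 -0.3;0 0 0 0 0 0 0.3;0 0 0 0 0 0 0.5;0 0 0 0 0 0 0.6;0 0 0 0 0 0 0.6;0 0 0 0 0 0 0.6;0 0 0 0 0 0 1'; python3 -m handwheel '0 0 0 0 0 0 1;0 0 0 0 0 0 1;0 0 0 0 0 0 1;0 0 0 0 0 0 1;0 0 0 0 0 0 1'
python3 - <<'E'
from h import *
b=snap("side","s13");print(ctrl.sense()["eef_pos"])
h=cv2.cvtColor(b,cv2.COLOR_BGR2HSV)
br=cv2.inRange(h,(0,80,15),(12,255,120)); kn=cv2.inRange(h,(12,120,40),(30,255,255)); dk=cv2.inRange(b,(0,0,0),(30,30,30))
for r in range(200,228,2):
    print(r,[(c.min()+262,c.max()+262,len(c)) if len(c) else 0 for c in (np.flatnonzero(m[r,262:298]) for m in(br,kn,dk))])
E
```

```text
clock: 25.7
eef_pos: [0.4763, -0.0274, 0.0428]
orientation: [3.142, 0.001, 2.892]
wrist_force: [-0.7, 0.2, 6.0]
opening: 0.189
finger_force: 58.4
clock: 26.12
eef_pos: [0.4763, -0.0273, 0.0428]
orientation: [3.142, 0.001, 2.892]
wrist_force: [-0.8, 0.2, 6.5]
opening: 0.187
finger_force: 58.4
[ 0.47630038 -0.02731872  0.04280143]
200 [0, 0, (np.int64(273), np.int64(283), 7)]
202 [0, 0, (np.int64(273), np.int64(283), 11)]
204 [0, 0, (np.int64(274), np.int64(282), 9)]
206 [0, 0, (np.int64(274), np.int64(282), 9)]
208 [0, 0, (np.int64(274), np.int64(282), 9)]
210 [0, 0, (np.int64(274), np.int64(282), 9)]
212 [0, 0, (np.int64(277), np.int64(280), 4)]
214 [0, 0, (np.int64(277), np.int64(280), 4)]
216 [0, 0, (np.int64(277), np.int64(281), 5)]
218 [(np.int64(273), np.int64(285), 5), 0, (np.int64(277), np.int64(281), 5)]
220 [(np.int64(272), np.int64(286), 7), (np.int64(284), np.int64(284), 1), (np.int64(277), np.int64(279), 3)]
222 [(np.int64(272), np.int64(286), 15), 0, (np.int64(274), np.int64(281), 3)]
224 [(np.int64(273), np.int64(284), 12), 0, (np.int64(274), np.int64(275), 2)]
226 [0, 0, 0]
```

```bash
python3 - <<'E'
from h import *
q=w2px("side",[.4763,-.0273,.011]);b=279-q[0];print(q,b)
from scipy.optimize import brentq
print([brentq(lambda x:w2px("side",[x,y,.128])[0]+b+k-311.5,.45,.53,xtol=1e-3) for y,k in((-.283,0),(-.283,.5),(-.283,-b))])
E
python3 -m handwheel '0 0 1.5 0 0 0 1;0 0 3 0 0 0 1;0 0 3.5 0 0 0 1;0 0 3.5 0 0 0 1;0 0 3 0 0 0 1;0 -1 1.5 0 0 0 1;0.1 -3 0 0 0 0 1;0.1 -3.5 0 0 0 0 1;0.1 -3.5 0 0 0 0 1;0.1 -3.5 0 0 0 0 1;0.1 -3.5 0 0 0 0 1;0.1 -3.5 0 0 0 0 1'; python3 -m handwheel '0.2 -2.6 0 0 0 0 1;0.2 -1.4 0 0 0 0 1;0 0 0 0 0 0 1;0 0 0 0 0 0 1;0 0 0 0 0 0 1;0 0 0 0 0 0 1'
```

```text
[278.2 220.2] 0.8000000000000114
[0.49082132132132106, 0.48962012012011985, 0.49274324324324303]
clock: 27.17
eef_pos: [0.4814, -0.2437, 0.202]
orientation: [3.141, 0.0, 2.892]
wrist_force: [0.0, 0.6, -0.8]
opening: 0.185
finger_force: 58.6
clock: 27.67
eef_pos: [0.4856, -0.2804, 0.2019]
orientation: [3.141, -0.001, 2.893]
wrist_force: [-0.1, 0.2, 0.1]
opening: 0.186
finger_force: 58.6
```

```bash
python3 -m handwheel '0.5 -0.25 0 0 0 0 1;0 0 -1 0 0 0 1;0 0 -0.6 0 0 0 1;0 0 0 0 0 0 1;0 0 0 0 0 0 1;0 0 0 0 0 0 1'
cat > m.py <<'E'
from h import *
import sys
b=snap("side",sys.argv[1]);p=ctrl.sense()["eef_pos"];print(p)
h=cv2.cvtColor(b,cv2.COLOR_BGR2HSV)
br=cv2.inRange(h,(0,80,15),(12,255,120)); ye=cv2.inRange(h,(18,120,40),(34,255,255)); dk=cv2.inRange(b,(0,0,0),(25,25,25))
for r in range(200,244,2):
    print(r,*[(int(c.min()+290),int(c.max()+290),len(c)) if len(c) else 0 for c in (np.flatnonzero(m[r,290:335]) for m in(br,ye,dk))])
for z in(.008,.014): print("lid pred",w2px("side",[p[0],p[1],p[2]-.0428+z]))
print("yellow rim at TCP xy",w2px("side",[p[0],p[1],.128]))
E
python3 m.py s14
```

```text
clock: 28.17
eef_pos: [0.4907, -0.2846, 0.1857]
orientation: [3.141, -0.0, 2.892]
wrist_force: [0.0, -1.2, 0.3]
opening: 0.189
finger_force: 58.6
[ 0.49082386 -0.2847367   0.18590373]
200 0 0 (306, 319, 14)
202 0 0 (307, 318, 12)
204 0 0 (307, 318, 12)
206 0 0 (307, 318, 12)
208 0 0 (307, 318, 12)
210 0 0 (307, 332, 26)
212 0 0 (310, 334, 23)
214 0 0 (310, 334, 23)
216 0 0 (310, 334, 23)
218 (306, 318, 3) 0 (310, 334, 22)
220 (303, 321, 9) 0 (305, 334, 20)
222 (302, 322, 11) 0 (310, 334, 18)
224 (302, 321, 14) 0 (302, 334, 18)
226 (303, 321, 19) 0 (308, 331, 15)
228 (307, 317, 11) 0 0
230 0 (306, 317, 12) 0
232 0 (305, 318, 14) 0
234 0 (305, 318, 14) 0
236 0 (305, 318, 14) 0
238 0 (305, 318, 14) 0
240 0 (305, 318, 14) 0
242 0 (305, 318, 14) 0
lid pred [310.8 223.4]
lid pred [310.8 221.1]
yellow rim at TCP xy [310.9 232. ]
```

```bash
python3 -m handwheel '-0.08 0.12 -0.4 0 0 0 1;0 0 -0.4 0 0 0 1;0 0 -0.3 0 0 0 1;0 0 0 0 0 0 1;0 0 0 0 0 0 1;0 0 0 0 0 0 1'; python3 -m handwheel '0 0 -0.3 0 0 0 1;0 0 -0.2 0 0 0 1;0 0 -0.2 0 0 0 1;0 0 0 0 0 0 1;0 0 0 0 0 0 1'
```

```text
clock: 28.72
eef_pos: [0.49, -0.2836, 0.1749]
orientation: [3.142, 0.0, 2.892]
wrist_force: [0.5, -0.3, -0.4]
opening: 0.19
finger_force: 58.6
clock: 29.13
eef_pos: [0.4899, -0.2835, 0.1677]
orientation: [3.141, -0.0, 2.892]
wrist_force: [-0.6, -0.2, -0.6]
opening: 0.185
finger_force: 58.6
```

Past the rim plane (0.1708) with no contact force, so the plug is in the mouth. Seating it now.

```bash
python3 -m handwheel '0 0 -0.2 0 0 0 1;0 0 -0.15 0 0 0 1;0 0 0 0 0 0 1;0 0 0 0 0 0 1;0 0 0 0 0 0 1'; python3 -m handwheel '0 0 -0.15 0 0 0 1;0 0 0 0 0 0 1;0 0 0 0 0 0 1;0 0 0 0 0 0 1'
```

```text
clock: 29.55
eef_pos: [0.49, -0.2836, 0.1644]
orientation: [3.142, 0.0, 2.892]
wrist_force: [-0.2, -0.5, -0.2]
opening: 0.188
finger_force: 58.6
clock: 29.88
eef_pos: [0.49, -0.2836, 0.1629]
orientation: [3.142, 0.0, 2.892]
wrist_force: [0.7, 0.4, 0.4]
opening: 0.189
finger_force: 58.7
```

```bash
python3 -m handwheel '0 0 -0.08 0 0 0 1;0 0 0 0 0 0 1;0 0 0 0 0 0 1;0 0 0 0 0 0 1'
```

```text
clock: 30.22
eef_pos: [0.4903, -0.2836, 0.1628]
orientation: [-3.142, 0.001, 2.892]
wrist_force: [-0.8, 0.1, 4.9]
opening: 0.19
finger_force: 58.9
```

Seated on the rim (0.1628 as expected, 5 N). Release and withdraw.

```bash
python3 -m handwheel '0 0 0.08 0 0 0 0.6;0 0 0 0 0 0 0.4;0 0 0 0 0 0 0;0 0 0 0 0 0 -0.5;0 0 0 0 0 0 -1;0 0 0 0 0 0 -1;0 0 0 0 0 0 -1;0 0 1 0 0 0 -1;0 0 2 0 0 0 -1;0 0 3 0 0 0 -1;0 0 3 0 0 0 -1;0 0 2 0 0 0 -1'; python3 -m handwheel '0 3 0 0 0 0 -1;0 3.5 0 0 0 0 -1;0 3.5 0 0 0 0 -1;0 2 0 0 0 0 -1;0 0 0 0 0 0 -1;0 0 0 0 0 0 -1;0 0 0 0 0 0 -1;0 0 0 0 0 0 -1'
python3 m.py s15
python3 - <<'E'
from h import *
a=cv2.imread('pics/side0.png').astype(int);b=cv2.imread('pics/s15.png').astype(int)
for n,(x0,y0,x1,y1) in dict(peg=(282,182,296,202),dish=(310,295,360,352),bottle=(246,104,274,160),lids=(230,220,262,262)).items(): print(n,abs(a-b)[y0:y1,x0:x1].mean().round(1))
h=cv2.cvtColor(b.astype(np.uint8),cv2.COLOR_BGR2HSV);k=cv2.inRange(h,(12,120,40),(30,255,255))
for r in range(196,224,3):
    c=np.flatnonzero(k[r,295:330])+295;print(r,c[[0,-1]] if len(c) else None)
E
```

```text
clock: 31.22
eef_pos: [0.4907, -0.2841, 0.2766]
orientation: [-3.14, 0.004, 2.892]
wrist_force: [0.5, -0.9, -0.1]
opening: 1.001
finger_force: 0.0
clock: 31.88
eef_pos: [0.4902, -0.1647, 0.2732]
orientation: [-3.141, 0.001, 2.891]
wrist_force: [0.5, 0.2, -0.6]
opening: 0.998
finger_force: 0.0
[ 0.49015611 -0.16470897  0.27298234]
200 0 0 0
202 0 0 0
204 0 0 0
206 0 0 0
208 0 0 0
210 0 0 (315, 332, 18)
212 0 0 (311, 334, 24)
214 0 0 (308, 334, 27)
216 0 0 (307, 334, 28)
218 0 (309, 313, 5) (307, 334, 22)
220 0 (308, 315, 8) (316, 334, 19)
222 0 (308, 315, 8) (316, 334, 19)
224 0 (308, 315, 7) (316, 334, 19)
226 (307, 317, 3) (309, 314, 6) (318, 331, 14)
228 (303, 320, 9) (308, 314, 7) 0
230 (302, 321, 12) (309, 314, 6) (304, 307, 3)
232 (303, 321, 15) 0 0
234 (303, 320, 18) 0 0
236 (306, 317, 12) 0 0
238 0 (305, 318, 14) 0
240 0 (305, 318, 14) 0
242 0 (305, 318, 14) 0
lid pred [294.8 166.9]
lid pred [294.8 164.6]
yellow rim at TCP xy [295.7 207. ]
peg 9.5
dish 10.1
bottle 4.5
lids 21.9
196 None
199 None
202 None
205 None
208 None
211 None
214 None
217 None
220 [308 315]
223 [308 315]
```

```bash
python3 -c "
from workcell import ticket
print(ticket.job_done())"
```

```text
the job is handed in; nothing more can be done
None
```

The nest is finished and handed in: blue, green and yellow cups stand on the oak coaster with the lid seated. The job took about 32 s of robot time, the arm never went near the bottle, dish or peg, and I checked the final lid fit with image code because my picture views had run out.

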